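# Clamp a reagent bottle in the bench mixer with the inner knob

### The job

Stand the slim capped amber bottle upright between the jaws of the low bench mixer, setting it down rather than dropping it, and let go. Then close the clamp on it by turning only the small inner knob of the concentric pair clockwise: when you feel the knob stiffen because the bottle has bedded against the V-shaped stop, turn about 15 degrees farther and let go, so that the bottle stays held firmly but the glass is not overloaded. Do not press on or shift the broad outer ring under the knob (it holds the speed setting), and leave everything else on the bench as it stands.

Things in the scene. Friction and masses are not known exactly. Their poses are not given: they have to be found in the camera images.
- bottle_mid (a point): The slim amber glass bottle with a white cap, loose, standing on the bench: body 34 mm in diameter, 90 mm tall in all, narrower at neck and cap (take it by the body), 0.07 to 0.14 kg. This point is on its axis, 45 mm above its foot; z is up along the axis. The wide squat white jar that also stands on the bench is not it.
- bottle_foot (a point): The centre of the bottle's underside.
- bottle: The same bottle; origin at the centre of its underside.
- mixer: The fixed bench mixer: a low grey base 150 x 260 mm, its flat deck 40 mm above the bench, knobs at one end and the clamp at the other. Origin on the bench under its centre. Knob axis at y = -65 mm, seat at y = +50 mm in its frame; z up.
- seat (a point): The place on the deck surface where the centre of the bottle's foot belongs, 115 mm from the knob axis. +y points away from the knob along the clamp's travel, z up. At -25 mm in y stands the face of the open moving jaw; in +y stands a fixed V-shaped aluminium stop, set differently each time: a bottle bedded in the V has its axis 2 to 16 mm beyond this point. Jaw and stop rise 22 mm above the deck.
- jaw: The moving jaw pad, rubber-faced, 36 mm wide, 20 mm tall. Origin on its face at deck height, mid-width; +y points towards the bottle. Closing, it slides the bottle over the deck into the V. It is sprung with a preload: once the bottle is bedded it presses with 6 N at once, then 10 N more for each rad of the knob.
- knob_top (a point): The centre of the top face of the small inner knob: round, fluted, black, 28 mm in diameter and 24 mm tall, on a vertical axis. z is up. The broad ring's top lies 25 mm below this point; the housing under the ring is 85 mm square, its top 39 mm below this point. The bottle in its place ends 16 mm above this height.
- knob (a joint): Angle of the inner knob in rad: 0 with the clamp open, growing as it turns clockwise seen from above, at most 3.3. It moves the jaw 10 mm per rad and stays where it is left. It takes about 0.17 N m to turn; when the bottle beds (somewhere from 1.0 to 2.4 rad) this rises by 0.06 N m at once, then by 0.1 N m per rad.
- ring: The broad outer ring, black, 68 mm in diameter and 13 mm thick, concentric with the knob and just under it. Origin at the centre of its underside, z up. It turns very lightly (0.02 N m) and must stay where it is.
- ring_mark (a point): A point on the white mark on the top of the outer ring, 30 mm from the axis.
- jar: A wide squat white jar, 60 mm in diameter and 75 mm tall, loose; a bystander. Origin under its centre.
- tube_a: A loose capped tube, 30 mm wide and 61 mm tall; a bystander.
- tube_b: A second such tube; a bystander.
- tube_c: A third such tube; a bystander.
- beaker: An empty glass beaker, 70 mm wide, 90 mm tall, loose; a bystander.
- marker: A marker pen lying on the bench, 135 mm long; a bystander.
Things that resemble listed ones, but are neither listed nor needed, are in the scene too. There is more than one size of the bottle; the job needs the middle-sized.

How it is judged:
By the outcome, as a careful person would: the job done as asked, in the order asked, and still so for the second after the job is handed in, with the robot touching nothing.
It also fails if it takes over 72 s, if anything falls off the work surface, if the arm or the gripper's body presses on something with over 40 N, if the wrist force passes 120 N, or if a joint passes its speed limit or range.

### The arm

A 6-joint arm with a two-finger parallel gripper is mounted at the origin on the work surface. World frame = base frame: x ahead of the robot, y to its left, z up, the work surface at z = 0. Lengths are in m, angles in degrees, forces in N, time in s.
With the tool pointing down it reaches from about 0.3 to 0.775 m from the base axis. Payload 14.6 kg.
Tool frame: the origin (TCP) lies at the very end of the fingers, on their centre line; the grasp point (between the pads) lies 19 mm behind it; z points along the fingers, y is the direction in which the jaws open and shut (so a half turn about z gives the same grasp; the last joint's range is limited). The gripper opens to 85 mm and grips with 20 to 120 N. Pads are 22 mm wide; open, the fingers measure 114 mm over their backs; the gripper's body (76 mm by 85 mm) begins 54 mm behind the grasp point. The pads swing forward as they close: fully open they stand 13 mm farther back than shut.
Start: joints at [66.887, 17.183, 87.147, -0, 75.671, -3.816], TCP at [0.182, 0.519, 0.231] pointing down, gripper open.
Joint ranges: [-173.82, 173.82], [-45.26, 126.66], [13.44, 144.39], [-59.66, 239.66], [0, 175.72], [-146.38, 146.38]. Speed limits (degrees/s): [127.2, 127.2, 147.25, 180, 180, 180].

### API

Orientations are given as a 3x3 rotation matrix whose columns are the frame's x, y, z axes.
In Python, from rig import r gives the robot as it stands.
- The arm moves only by the tool step_arm, never from a script. Its argument "commands" is a list of rows, each a list of 7 numbers: the shift along the tool's x, y, z in m, then the turn, a rotation vector about the tool's x, y, z in rad, then the opening, from 0 (shut) to 1 (fully open). In form: [[x, y, z, ax, ay, az, fingers], ...]. A call has 1 to 12 rows; each row shifts and turns the commanded pose from where the row before left it, along the tool's axes as they then stand; what a row does not reach is not made up. A row lasts 1/10 s, in which the tool goes at most 50 mm and 8.59 degrees, less where a joint would pass 70% of its speed; a pose out of reach is approached as far as the arm can. A call is refused whole if a number of a shift passes 0.05 or a number of a turn 0.15, either way. A call with a gripper value outside its range is refused whole. The fingers move at their own pace and stop on an object; the grip force is fixed at half the most. Time passes only in rows, so rows that do not move let the fingers close. It gives the time, the measured TCP pose, the force and the opening at its end, in the units of the state.
- r.state(): the state, without advancing time (a new reading comes with each control period).
- r.camera(name): name is "side" or "top"; returns a dict with "color" (480x640x3 uint8, blue, green, red), "K" (3x3 intrinsics, pixels), "R" (3x3) and "t" (3): a world point X has camera coordinates R X + t. Camera axes: x right, y down, z forward; pixel columns grow to the right and rows downward; lengths in m; the calibration is good to about 2 mm. A picture is of the moment at which its call begins. There is no depth.
- r.sign_off(): hands the job in, once; it reports no verdict.
The state is a dict: "time_s": time; "q": joint angles; "dq": joint speeds; "effort": joint torques, N m; "position": TCP position; "orientation": TCP orientation; "contact_force": force on the tool from outside, world axes, zero at the start; "moment": the same for the moment, N m; "opening": finger opening in m.
Only numpy, scipy, OpenCV 4.12 (cv2) and the standard library are available. Lean on these libraries where they do the work, as an engineer would, in place of code of your own. Each camera call takes 0.05 s, during which the arm holds its last target. There are 200 camera calls.

## Working session

There is one attempt and no reset: what is moved stays moved. The work goes in short steps, Python scripts to look and compute and a tool call to move; the robot and the scene stay as the last step left them, time stands still between calls to the robot, and variables do not carry over. Pictures are saved under pics/ and viewed, about 8 in all and at most 12, crops included, and the job is handed in when it is done.

Besides the shell and the picture viewer there is one more tool, called after "Emit:" by a JSON object that holds its "method" and its "body", one argument or row to a line. step_arm: Moves the arm, as the interface text tells. Its arguments: {"type":"object","properties":{"commands":{"type":"array","items":{"type":"array","items":{"type":"number"}}}},"required":["commands"]}

```bash
ls; mkdir -p pics; python3 - <<'E'
from rig import r
import cv2,numpy as np
s=r.state();print(s)
for n in("top","side"):
    c=r.camera(n);cv2.imwrite(f"pics/{n}0.png",c["color"]);np.savez(n+"0.npz",**c);print(n,c["K"].tolist(),c["R"].tolist(),c["t"])
E
```

```text
pics
{'time_s': 0.0, 'q': array([ 6.68875588e+01,  1.72166121e+01,  8.71807929e+01,  1.45810077e-04,
        7.56709277e+01, -3.81730595e+00]), 'dq': array([-0.09902181, -0.04781632, -0.0493881 ,  0.10697162, -0.06181291,
       -0.00148569]), 'effort': array([-4.12707406e-03, -5.43508601e+01, -3.61780465e+01, -1.31462007e-04,
        4.01729601e-03, -2.85563935e-06]), 'position': array([0.18165975, 0.51888039, 0.23070826]), 'orientation': array([[-9.43828783e-01,  3.30434574e-01, -4.70419352e-04],
       [ 3.30434898e-01,  9.43828150e-01, -1.09593803e-03],
       [ 8.18592093e-05, -1.18982083e-03, -9.99999289e-01]]), 'contact_force': array([-0.19060088, -0.32207081,  0.18096808]), 'moment': array([-0.01324575,  0.04390556,  0.02907853]), 'opening': 0.08535928921947178}
top [[453.6808440871706, 0.0, 317.38502857136285], [0.0, 453.6808440871706, 235.79528204768613], [0.0, 0.0, 1.0]] [[-0.01912859471400044, -0.9996116284931793, -0.02026546435394532], [-0.9886991475919135, 0.02192633254752709, -0.14830115135102037], [0.1486879027200617, 0.01719965471248673, -0.9887345849430375]] [0.02359832 0.61714597 1.16866899]
side [[484.01764365577105, 0.0, 313.5926101789227], [0.0, 484.01764365577105, 236.84473478497176], [0.0, 0.0, 1.0]] [[0.7999804713128471, -0.6000260354471594, 4.799623891766992e-05], [-0.43094233138335275, -0.5746064737876577, -0.6957845264902017], [0.4175164099049945, 0.5565933498227211, -0.7182505763263729]] [-0.48522335  0.33195433  0.82089697]
```

View pics/top0.png

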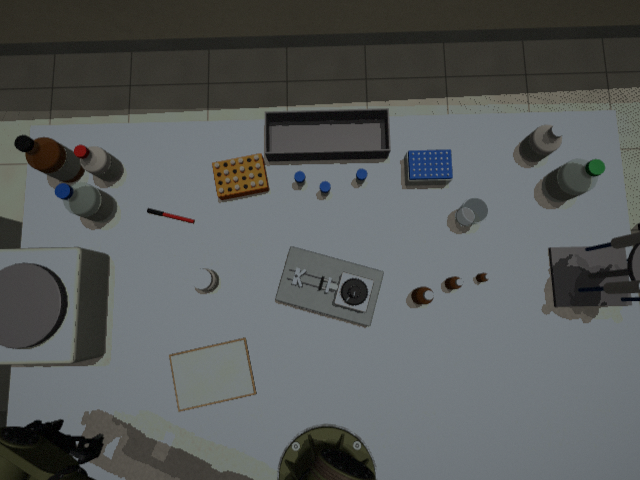

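View pics/side0.png

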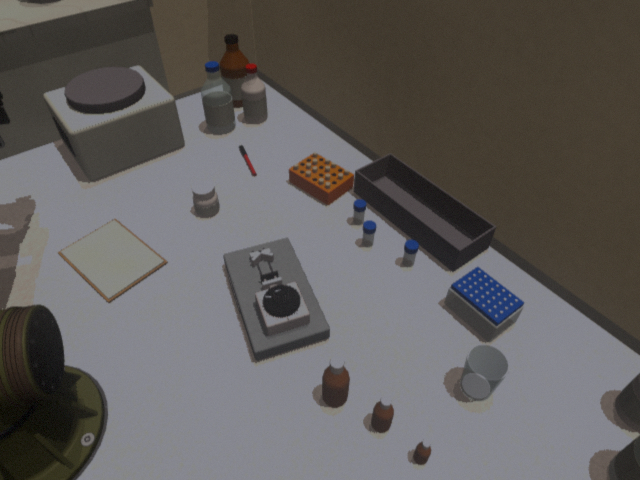

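Candidates for the bottle, with pixels in the top / side pictures: large (423,296)/(336,383), middle (453,284)/(382,415), small (482,278)/(422,453). The big amber reagent bottle at (45,155) is also amber, and the white jar is at (206,280). I choose the middle one and check it in a close crop.

```bash
cat > h.py <<'E'
import numpy as np,cv2
def ray(c,u,v):
    d=c["R"].T@np.linalg.solve(c["K"],[u,v,1.]);o=-c["R"].T@c["t"];return o,d
def onz(c,u,v,z):
    o,d=ray(c,u,v);return o+d*(z-o[2])/d[2]
def proj(c,X):
    p=c["K"]@(c["R"]@np.asarray(X)+c["t"]);return p[:2]/p[2]
def crop(c,u0,v0,w,h,s):
    return cv2.resize(c["color"][v0:v0+h,u0:u0+w],None,fx=s,fy=s,interpolation=cv2.INTER_CUBIC)
E
python3 - <<'E'
from h import *
T=dict(np.load("top0.npz"));S=dict(np.load("side0.npz"))
g=lambda im:np.clip(255*(im/255.)**.6,0,255).astype('uint8')
a=np.hstack([crop(T,270,240,120,90,3.3333),crop(S,220,232,120,90*1,3.3333)])
b=np.hstack([crop(T,400,260,100,75,4),crop(S,320,355,120,110,1)[:0] if 0 else cv2.resize(S["color"][350:470,310:450],(400,300),interpolation=cv2.INTER_CUBIC)])
cv2.imwrite("pics/m1.png",g(np.vstack([a,b])))
for z,u,v in[(0,382,428),(0,336,402),(0,422,461)]:print(onz(S,u,v,z))
E
```

```text
[ 0.48629226 -0.35496851  0.        ]
[ 0.45253176 -0.27158606  0.        ]
[ 0.50168409 -0.43419952  0.        ]
```

View pics/m1.png

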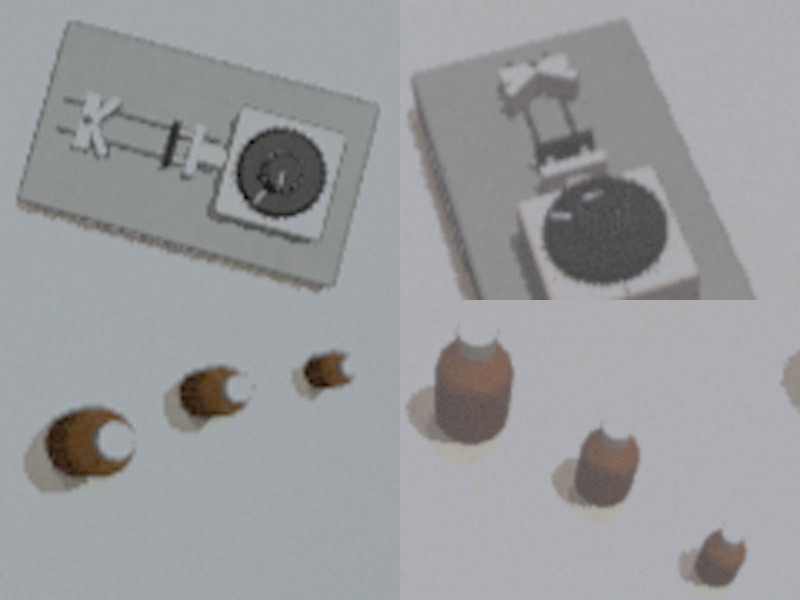

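```bash
python3 - <<'E'
from h import *
T=dict(np.load("top0.npz"));S=dict(np.load("side0.npz"))
print("cap top",onz(T,459.5,281.5,.09),onz(S,385.6,401.5,.09))
# axis: silhouette column extents of amber
for c,n,(u0,u1,v0,v1) in((T,"T",(440,472,268,300)),(S,"S",(365,402,385,440))):
    im=c["color"][v0:v1,u0:u1].astype(int);m=(im[...,2]-im[...,0]>25)
    v,u=np.nonzero(m);v+=v0;u+=u0;print(n,len(u),u.min(),u.max(),v.min(),v.max(),u.mean(),v.mean())
    # fit visible body silhouette by rendering cylinder hull
    from scipy.optimize import minimize
    a=np.linspace(0,2*np.pi,40)
    def f(p):
        M=np.zeros((480*4,640*4),np.uint8)
        P=[proj(c,[p[0]+.017*np.cos(t),p[1]+.017*np.sin(t),z]) for t in a for z in(0.001,.055)]
        h=cv2.convexHull(((np.array(P)+.5)*4).astype(np.int32));cv2.fillConvexPoly(M,h,1)
        M=cv2.resize(M.astype(np.float32),(640,480),interpolation=cv2.INTER_AREA)
        D=np.zeros((480,640),np.float32);D[v,u]=1
        return np.abs(M-D).sum()
    r=minimize(f,[.486,-.352],method="Nelder-Mead",options=dict(initial_simplex=[[.486,-.352],[.496,-.352],[.486,-.342]]));print(r.x,r.fun)
C=np.array([[70,20],[378,103],[333,288],[18,205]])/3.3333+[270,240]
W=np.array([onz(T,*p,.04) for p in C]);print(W,W.mean(0))
print([np.linalg.norm(W[i]-W[i-1]) for i in range(4)])
y=(W[0]+W[3]-W[1]-W[2]);y/=np.linalg.norm(y);print("y",y,np.degrees(np.arctan2(y[1],y[0])))
m=W.mean(0);k=m-.065*y;s=m+.05*y
print("knob",k,"seat",s)
for n,X in(("ring",[k[0],k[1],.089]),("knob",[k[0],k[1],.114]),("seat",[s[0],s[1],.04])):
    for c,o in((T,(270,240)),(S,(220,232))):print(n,(proj(c,X)-o)*3.333)
print("ringT",onz(T,270+282/3.333,240+172/3.333,.089),"ringS",onz(S,220+205/3.333,232+230/3.333,.089))
E
```

```text
cap top [ 0.48624081 -0.34665028  0.09      ] [ 0.48681082 -0.34931911  0.09      ]
T 64 450 459 277 288 453.46875 282.515625
[ 0.48508691 -0.34184619] 143.25
S 135 376 392 406 418 385.162962962963 412.6666666666667
[ 0.51133235 -0.33297423] 467.375
[[ 0.59230288  0.08236042  0.04      ]
 [ 0.52039393 -0.16238326  0.04      ]
 [ 0.37654398 -0.12140295  0.04      ]
 [ 0.44555923  0.12513555  0.04      ]] [ 0.4837     -0.01907256  0.04      ]
[np.float64(0.15285094132158553), np.float64(0.255088929832523), np.float64(0.14957337120422803), np.float64(0.2560162831063435)]
y [0.27573012 0.96123509 0.        ] 73.99447074296617
knob [ 0.46577755 -0.08155284  0.04      ] seat [0.49748651 0.02898919 0.04      ]
ring [282.22710877 172.47210175]
ring [198.57508433 222.98389008]
knob [284.27926047 171.58530954]
knob [196.28506928 195.56842966]
seat [138.20162974 136.72790156]
seat [145.80190043 132.18070305]
ringT [ 0.46613681 -0.08139176  0.089     ] ringS [ 0.46592645 -0.0877419   0.089     ]
```

The close crop confirms the middle bottle: about 34 mm wide, cap triangulated at about (0.4865, -0.3485). The mixer shows the jaw in its dark rubber at crop (170,145), the V at (95,125) and the ring and knob at (282,172). Mixer yaw is 74°, knob ≈ (0.466, -0.083), seat ≈ (0.4975, 0.029). First I turn the tool so its y lies across the clamp.

Emit:
{"method": "step_arm", "body": {
  "commands": [
    [0,0,0,0,0,0.1376,1],
    [0,0,0,0,0,0.1376,1],
    [0,0,0,0,0,0.1376,1],
    [0,0,0,0,0,0.1376,1],
    [0,0,0,0,0,0.1376,1],
    [0,0,0,0,0,0.1376,1],
    [0,0,0,0,0,0.1376,1],
    [0,0,0,0,0,0.1376,1],
    [0,0,0,0,0,0.1376,1],
    [0,0,0,0,0,0.1376,1],
    [0,0,0,0,0,0.1376,1]
  ]
}}

```text
time_s: 1.2
position: [0.1817, 0.5189, 0.2309]
orientation: [[0.281, 0.96, -0.0], [0.96, -0.281, -0.001], [-0.001, -0.0, -1.0]]
contact_force: [-0.4, 0.1, 0.4]
opening: 0.0854
```

Emit:
{"method": "step_arm", "body": {
  "commands": [
    [-0.0375,0.0266,0,0,0,0,1],
    [-0.0375,0.0266,0,0,0,0,1],
    [-0.0375,0.0266,0,0,0,0,1],
    [-0.0375,0.0266,0,0,0,0,1],
    [-0.0375,0.0266,0,0,0,0,1],
    [-0.0375,0.0266,0,0,0,0,1],
    [-0.0375,0.0266,0,0,0,0,1],
    [-0.0375,0.0266,0,0,0,0,1],
    [-0.0375,0.0266,0,0,0,0,1],
    [-0.0375,0.0266,0,0,0,0,1]
  ]
}}

```text
time_s: 2.2
position: [0.334, 0.0834, 0.2314]
orientation: [[0.276, 0.961, 0.001], [0.961, -0.276, 0.0], [0.0, 0.0, -1.0]]
contact_force: [-0.2, 0.7, 0.6]
opening: 0.0852
```

Emit:
{"method": "step_arm", "body": {
  "commands": [
    [-0.0375,0.0266,0,0,0,0,1],
    [-0.0375,0.0266,0,0,0,0,1],
    [-0.0375,0.0266,0,0,0,0,1],
    [-0.0375,0.0266,0,0,0,0,1],
    [-0.0375,0.0266,0,0,0,0,1],
    [-0.0375,0.0266,0,0,0,0,1],
    [-0.0375,0.0266,0,0,0,0,1],
    [-0.0375,0.0266,0,0,0,0,1],
    [-0.0375,0.0266,0,0,0,0,1],
    [-0.0375,0.0266,0,0,0,0,1],
    [0,0,0,0,0,0,1],
    [0,0,0,0,0,0,1]
  ]
}}

```text
time_s: 3.4
position: [0.4858, -0.3488, 0.2301]
orientation: [[0.277, 0.961, -0.001], [0.961, -0.277, 0.001], [0.001, -0.002, -1.0]]
contact_force: [-0.2, 1.4, -0.7]
opening: 0.0855
```

Emit:
{"method": "step_arm", "body": {
  "commands": [
    [0,0,0.04,0,0,0,1],
    [0,0,0.04,0,0,0,1],
    [0,0,0.02,0,0,0,1],
    [0,0,0.01,0,0,0,1],
    [0,0,0,0,0,0,1]
  ]
}}

```text
time_s: 3.9
position: [0.486, -0.3476, 0.1209]
orientation: [[0.275, 0.961, -0.001], [0.961, -0.275, 0.001], [0.001, -0.001, -1.0]]
contact_force: [-0.2, 0.2, 0.4]
opening: 0.0853
```

```bash
python3 - <<'E'
from rig import r
from h import *
g=lambda im:np.clip(255*(im/255.)**.6,0,255).astype('uint8')
T=r.camera("top");S=r.camera("side");p=r.state()["position"];print(p)
a=crop(T,405,230,100,100,4);b=crop(S,330,330,100,100,4)
for im,c,o in((a,T,(405,230)),(b,S,(330,330))):
    for z in(0,.09):
        q=((proj(c,[p[0],p[1],z])-o+.5)*4).astype(int);cv2.drawMarker(im,tuple(map(int,q)),(0,255,0),0,12)
cv2.imwrite("pics/m2.png",g(np.hstack([a,b])))
E
```

```text
[ 0.48662734 -0.34851994  0.12284169]
```

View pics/m2.png

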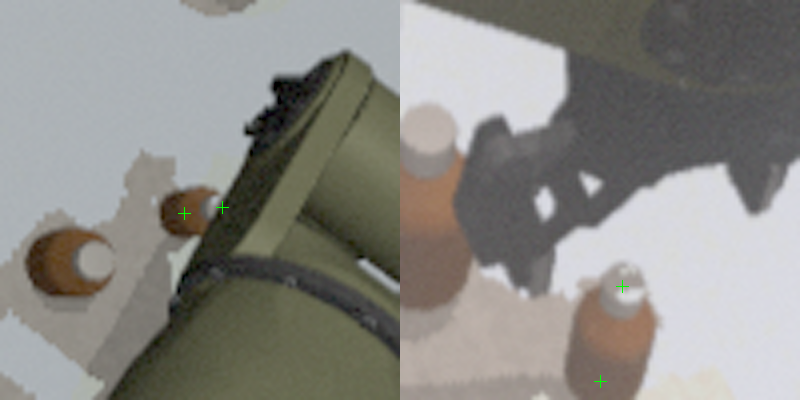

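The cap and foot line up with the tool axis within about 2 mm, and side and top both hint at a little more +y. I shift 2 mm along tool x and go down.

Emit:
{"method": "step_arm", "body": {
  "commands": [
    [0.002,0,0.015,0,0,0,1],
    [0,0,0.02,0,0,0,1],
    [0,0,0.02,0,0,0,1],
    [0,0,0.02,0,0,0,1],
    [0,0,0.015,0,0,0,1],
    [0,0,0.0045,0,0,0,1],
    [0,0,0,0,0,0,1]
  ]
}}

```text
time_s: 4.7
position: [0.4866, -0.3466, 0.0265]
orientation: [[0.276, 0.961, -0.0], [0.961, -0.276, 0.0], [0.0, -0.0, -1.0]]
contact_force: [0.4, 0.0, -0.8]
opening: 0.0858
```

Emit:
{"method": "step_arm", "body": {
  "commands": [
    [0,0,0,0,0,0,0],
    [0,0,0,0,0,0,0],
    [0,0,0,0,0,0,0],
    [0,0,0,0,0,0,0],
    [0,0,0,0,0,0,0],
    [0,0,0,0,0,0,0],
    [0,0,0,0,0,0,0],
    [0,0,0,0,0,0,0]
  ]
}}

```text
time_s: 5.5
position: [0.487, -0.3469, 0.0276]
orientation: [[0.276, 0.961, 0.001], [0.961, -0.276, -0.001], [-0.0, 0.001, -1.0]]
contact_force: [-1.4, 0.7, 5.9]
opening: 0.0321
```

Emit:
{"method": "step_arm", "body": {
  "commands": [
    [0,0,0,0,0,0,0],
    [0,0,-0.01,0,0,0,0],
    [0,0,-0.03,0,0,0,0],
    [0,0,-0.04,0,0,0,0],
    [0,0,-0.04,0,0,0,0],
    [0,0,-0.03,0,0,0,0],
    [0,0,0,0,0,0,0],
    [0,0,0,0,0,0,0]
  ]
}}

```text
time_s: 6.3
position: [0.4866, -0.3466, 0.1772]
orientation: [[0.276, 0.961, 0.001], [0.961, -0.276, -0.0], [-0.0, 0.001, -1.0]]
contact_force: [-0.5, -0.0, -1.6]
opening: 0.0319
```

```bash
python3 - <<'E'
from rig import r
from h import *
g=lambda im:np.clip(255*(im/255.)**.6,0,255).astype('uint8')
T=r.camera("top");S=r.camera("side");s=r.state();p=s["position"];R=s["orientation"];print(p,s["opening"],s["contact_force"],s["moment"])
f=p+np.array([0,0,-.026])
def win(c,X):
    q=proj(c,X);return int(q[0]-50),int(q[1]-50)
ims=[]
for c in(T,S):
    o=win(c,f+[0,0,.04]);im=crop(c,*o,100,100,4)
    for X in(f,f+[0,0,.09]):
        q=((proj(c,X)-o+.5)*4);cv2.drawMarker(im,tuple(int(i) for i in q),(0,255,0),0,10)
    ims.append(im)
cv2.imwrite("pics/m3.png",g(np.hstack(ims)))
E
```

```text
[ 0.48620198 -0.3463181   0.17557427] 0.031885259573866294 [-0.42108926 -0.53272981 -1.25229334] [-0.03723299  0.00405855  0.00226182]
```

View pics/m3.png

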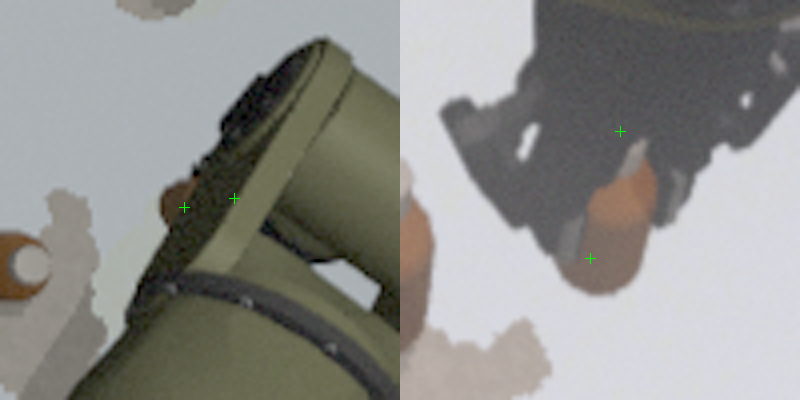

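The side crop shows the bottle held upright by the body, foot at about (600,263). That is 2 px right of the prediction, the same bias the side camera shows at the ring, so I trust the top camera. I carry it to above the seat, 2 mm to the jaw side for clearance from the V.

Emit:
{"method": "step_arm", "body": {
  "commands": [
    [0.02,-0.005,0,0,0,0,0],
    [0.036,-0.009,0,0,0,0,0],
    [0.038,-0.01,0,0,0,0,0],
    [0.038,-0.01,0,0,0,0,0],
    [0.038,-0.01,0,0,0,0,0],
    [0.038,-0.01,0,0,0,0,0],
    [0.038,-0.01,0,0,0,0,0],
    [0.038,-0.01,0,0,0,0,0],
    [0.038,-0.01,0,0,0,0,0],
    [0.03,-0.007,0,0,0,0,0],
    [0.0105,-0.0025,0,0,0,0,0],
    [0,0,0,0,0,0,0]
  ]
}}

```text
time_s: 7.6
position: [0.4965, 0.0284, 0.1759]
orientation: [[0.274, 0.962, -0.002], [0.962, -0.274, 0.0], [-0.0, -0.002, -1.0]]
contact_force: [0.3, -0.9, -0.7]
opening: 0.0319
```

Emit:
{"method": "step_arm", "body": {
  "commands": [
    [0,0,0.02,0,0,0,0],
    [0,0,0.03,0,0,0,0],
    [0,0,0.02,0,0,0,0],
    [0,0,0.01,0,0,0,0],
    [0,0,0,0,0,0,0],
    [0,0,0,0,0,0,0]
  ]
}}

```text
time_s: 8.2
position: [0.4972, 0.027, 0.0975]
orientation: [[0.277, 0.961, 0.001], [0.961, -0.277, -0.0], [0.0, 0.001, -1.0]]
contact_force: [0.2, -0.1, -1.4]
opening: 0.0324
```

```bash
python3 - <<'E'
from rig import r
from h import *
g=lambda im:np.clip(255*(im/255.)**.6,0,255).astype('uint8')
T=r.camera("top");S=r.camera("side");s=r.state();p=s["position"];print(p,s["contact_force"],s["moment"],s["opening"])
f=p+np.array([0,0,-.026]);yy=np.array([.276,.961,0])
o=proj(T,f).astype(int)-50;a=crop(T,*o,100,100,4);o=proj(S,f).astype(int)-50;b=crop(S,*o,100,100,4)
for X in(f,np.array([.4975,.029,.04])):
    q=(proj(S,X)+[2,0]-o+.5)*4;cv2.drawMarker(b,tuple(int(i) for i in q),(0,255,0),0,10)
cv2.imwrite("pics/m4.png",g(np.hstack([a,b])))
E
```

```text
[0.49739438 0.02730143 0.0978347 ] [-1.48971319  0.22900133 -0.53357395] [ 0.03638434  0.00939119 -0.00741004] 0.031994203478792206
```

View pics/m4.png

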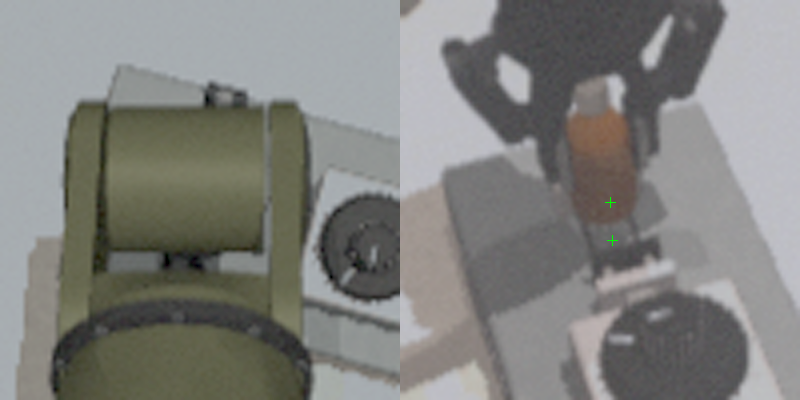

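Emit:
{"method": "step_arm", "body": {
  "commands": [
    [0,0,0.01,0,0,0,0],
    [0,0,0.01,0,0,0,0],
    [0,0,0.005,0,0,0,0],
    [0,0,0.002,0,0,0,0],
    [0,0,0,0,0,0,0],
    [0,0,0,0,0,0,0]
  ]
}}

```text
time_s: 8.9
position: [0.497, 0.0276, 0.0699]
orientation: [[0.276, 0.961, 0.0], [0.961, -0.276, -0.0], [0.0, 0.0, -1.0]]
contact_force: [1.3, -0.1, -0.8]
opening: 0.0325
```

Emit:
{"method": "step_arm", "body": {
  "commands": [
    [0,0,0.001,0,0,0,0],
    [0,0,0,0,0,0,0]
  ]
}}

```text
time_s: 9.1
position: [0.4969, 0.0275, 0.0689]
orientation: [[0.276, 0.961, 0.0], [0.961, -0.276, -0.0], [0.0, 0.0, -1.0]]
contact_force: [0.0, -0.4, -0.0]
opening: 0.0321
```

Emit:
{"method": "step_arm", "body": {
  "commands": [
    [0,0,0.001,0,0,0,0],
    [0,0,0,0,0,0,0]
  ]
}}

```text
time_s: 9.3
position: [0.4968, 0.0275, 0.0677]
orientation: [[0.276, 0.961, -0.0], [0.961, -0.276, -0.0], [-0.0, -0.0, -1.0]]
contact_force: [0.5, -0.9, -0.8]
opening: 0.0319
```

Emit:
{"method": "step_arm", "body": {
  "commands": [
    [0,0,0.001,0,0,0,0],
    [0,0,0,0,0,0,0]
  ]
}}

```text
time_s: 9.5
position: [0.497, 0.0276, 0.0675]
orientation: [[0.276, 0.961, 0.0], [0.961, -0.276, 0.0], [0.0, 0.0, -1.0]]
contact_force: [-3.5, 0.1, 9.7]
opening: 0.0323
```

Contact at TCP z 0.0675 (9.7 N), so the foot is on the deck. I let go and rise.

Emit:
{"method": "step_arm", "body": {
  "commands": [
    [0,0,0,0,0,0,1],
    [0,0,0,0,0,0,1],
    [0,0,0,0,0,0,1],
    [0,0,0,0,0,0,1],
    [0,0,0,0,0,0,1],
    [0,0,0,0,0,0,1]
  ]
}}

```text
time_s: 10.1
position: [0.4968, 0.0276, 0.0667]
orientation: [[0.276, 0.961, -0.0], [0.961, -0.276, 0.0], [0.0, -0.0, -1.0]]
contact_force: [0.2, 0.4, -0.3]
opening: 0.0853
```

Emit:
{"method": "step_arm", "body": {
  "commands": [
    [0,0,-0.01,0,0,0,1],
    [0,0,-0.03,0,0,0,1],
    [0,0,-0.04,0,0,0,1],
    [0,0,-0.04,0,0,0,1],
    [0,0,-0.03,0,0,0,1],
    [0,0,0,0,0,0,1]
  ]
}}

```text
time_s: 10.7
position: [0.4982, 0.0276, 0.2217]
orientation: [[0.276, 0.961, 0.008], [0.961, -0.276, -0.0], [0.002, 0.007, -1.0]]
contact_force: [0.1, -0.3, -0.1]
opening: 0.0854
```

Emit:
{"method": "step_arm", "body": {
  "commands": [
    [0,0,0,0,0,-0.14,1],
    [0,0,0,0,0,-0.14,1],
    [0,0,0,0,0,-0.14,1],
    [0,0,0,0,0,-0.14,1],
    [0,0,0,0,0,-0.14,1],
    [0,0,0,0,0,-0.14,1],
    [0,0,0,0,0,-0.14,1],
    [0,0,0,0,0,-0.14,1],
    [0,0,0,0,0,-0.14,1],
    [0,0,0,0,0,-0.14,1],
    [0,0,0,0,0,-0.14,1],
    [0,0,0,0,0,-0.14,1]
  ]
}}

```text
time_s: 11.9
position: [0.4965, 0.0276, 0.2164]
orientation: [[-0.986, 0.164, -0.001], [0.164, 0.986, 0.0], [0.001, -0.0, -1.0]]
contact_force: [0.2, 0.1, 0.1]
opening: 0.0857
```

Emit:
{"method": "step_arm", "body": {
  "commands": [
    [0.003,-0.028,0,0,0,0,1],
    [0.003,-0.03,0,0,0,0,1],
    [0.003,-0.03,0,0,0,0,1],
    [0.003,-0.025,0,0,0,0,1],
    [0,0,0.03,0,0,0,1],
    [0,0,0.03,0,0,0,1],
    [0,0,0.015,0,0,0,1],
    [0,0,0,0,0,0,1],
    [0,0,0,0,0,0,1]
  ]
}}

```text
time_s: 12.8
position: [0.4659, -0.0818, 0.1422]
orientation: [[-0.986, 0.17, -0.0], [0.17, 0.986, 0.0], [0.0, 0.0, -1.0]]
contact_force: [1.0, -0.6, 0.9]
opening: 0.0852
```

```bash
python3 - <<'E'
from rig import r
from h import *
g=lambda im:np.clip(255*(im/255.)**.6,0,255).astype('uint8')
T=r.camera("top");S=r.camera("side");s=r.state();p=s["position"];print(p,s["q"],s["orientation"],s["moment"])
f=np.array([.466,-.0815,.08])
o=proj(T,f).astype(int)-50;o0=o-[25,0];a=crop(T,*o0,100,100,4);o=proj(S,f).astype(int)-50-[0,25];b=crop(S,*o,100,100,4)
for X in([p[0],p[1],.114],[p[0],p[1],.089]):
    q=(proj(S,X)+[2,0]-o+.5)*4;cv2.drawMarker(b,tuple(int(i) for i in q),(0,255,0),0,10)
cv2.imwrite("pics/m5.png",g(np.hstack([a,b])))
E
```

```text
[ 0.46628423 -0.08184294  0.14281338] [-1.43891258e+01  1.30907129e+01  1.04994986e+02 -2.92428232e-04
  6.18281664e+01 -9.46322030e+01] [[-9.85534908e-01  1.69466304e-01  1.45505406e-03]
 [ 1.69465929e-01  9.85535974e-01 -3.77944961e-04]
 [-1.49805705e-03 -1.25895865e-04 -9.99998870e-01]] [0.00752482 0.03061756 0.0430549 ]
```

View pics/m5.png

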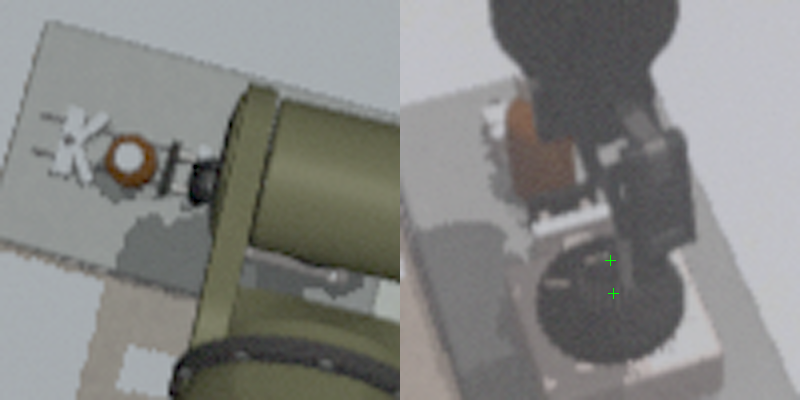

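The top crop shows the bottle standing on the deck between jaw (168,165) and V (80,140), cap at (130,157). In the side crop the tool axis coincides with the ring centre (612,293). I go down onto the knob.

Emit:
{"method": "step_arm", "body": {
  "commands": [
    [0,0,0.02,0,0,0,1],
    [0,0,0.02,0,0,0,1],
    [0,0,0.006,0,0,0,1],
    [0,0,0,0,0,0,1],
    [0,0,0,0,0,0,1]
  ]
}}

```text
time_s: 13.4
position: [0.4664, -0.0819, 0.0969]
orientation: [[-0.986, 0.17, 0.001], [0.17, 0.986, -0.0], [-0.001, -0.0, -1.0]]
contact_force: [0.5, 0.1, 0.7]
opening: 0.0851
```

Emit:
{"method": "step_arm", "body": {
  "commands": [
    [0,0,0.0015,0,0,0,1],
    [0,0,0,0,0,0,0],
    [0,0,0,0,0,0,0],
    [0,0,0,0,0,0,0],
    [0,0,0,0,0,0,0],
    [0,0,0,0,0,0,0],
    [0,0,0,0,0,0,0],
    [0,0,0,0,0,0,0],
    [0,0,0,0,0,0,0],
    [0,0,0,0,0,0,0]
  ]
}}

```text
time_s: 14.4
position: [0.4664, -0.0796, 0.0951]
orientation: [[-0.986, 0.169, 0.001], [0.169, 0.986, 0.003], [-0.001, 0.004, -1.0]]
contact_force: [-0.6, 22.3, 12.3]
opening: 0.025
```

```bash
cat > st.py <<'E'
from rig import r
import numpy as np
M=[]
for i in range(6):
    s=r.state();M.append(np.r_[s["moment"],s["contact_force"]])
    r.camera("top")
M=np.array(M);R=s["orientation"]
print(s["time_s"],s["position"].round(4),"yaw_y",round(float(np.degrees(np.arctan2(R[1,1],R[0,1]))),2),"open",round(s["opening"],4));print("M,F",M.mean(0).round(3),"sdMz",M[:,2].std().round(3),"q6eff",s["effort"][5].round(3),"tilt",R[:2,2].round(4))
E
python3 st.py
```

```text
14.65 [ 0.4664 -0.0796  0.0951] yaw_y 80.26 open 0.0257
M,F [ 3.76   0.046  0.123 -0.332 22.765 12.553] sdMz 0.021 q6eff 0.126 tilt [0.0012 0.0034]
```

Emit:
{"method": "step_arm", "body": {
  "commands": [
    [0,0.0025,-0.001,0,0,0,0],
    [0,0,0,0,0,0,0],
    [0,0,0,0,0,0,0],
    [0,0,0,0,0,0,0]
  ]
}}

```text
time_s: 15.1
position: [0.4663, -0.0793, 0.0953]
orientation: [[-0.986, 0.17, 0.0], [0.17, 0.986, 0.0], [-0.0, 0.0, -1.0]]
contact_force: [1.5, 0.8, -1.1]
opening: 0.0254
```

```bash
python3 st.py
```

```text
15.35 [ 0.4663 -0.0793  0.0953] yaw_y 80.24 open 0.0254
M,F [ 0.121 -0.273  0.094  1.837  0.815 -0.977] sdMz 0.024 q6eff 0.101 tilt [0.0001 0.0001]
```

Emit:
{"method": "step_arm", "body": {
  "commands": [
    [0,0,0,0,0,0.05,0],
    [0,0,0,0,0,0.05,0],
    [0,0,0,0,0,0.05,0],
    [0,0,0,0,0,0.05,0],
    [0,0,0,0,0,0.05,0],
    [0,0,0,0,0,0.05,0],
    [0,0,0,0,0,0,0]
  ]
}}

```text
time_s: 16.1
position: [0.4665, -0.0787, 0.0953]
orientation: [[-0.891, 0.455, 0.001], [0.455, 0.891, 0.001], [-0.0, 0.001, -1.0]]
contact_force: [4.4, 6.8, -1.7]
opening: 0.0257
```

```bash
python3 st.py
```

```text
16.35 [ 0.4665 -0.0788  0.0953] yaw_y 63.03 open 0.0253
M,F [ 1.081 -0.653 -0.032  4.337  6.931 -1.839] sdMz 0.013 q6eff -0.044 tilt [0.0005 0.001 ]
```

Emit:
{"method": "step_arm", "body": {
  "commands": [
    [0,0,0,0,0,0.05,0],
    [0,0,0,0,0,0.05,0],
    [0,0,0,0,0,0.05,0],
    [0,0,0,0,0,0.05,0],
    [0,0,0,0,0,0.05,0],
    [0,0,0,0,0,0.05,0],
    [0,0,0,0,0,0,0]
  ]
}}

```text
time_s: 17.1
position: [0.4668, -0.0783, 0.0953]
orientation: [[-0.716, 0.698, 0.001], [0.698, 0.716, 0.002], [0.0, 0.002, -1.0]]
contact_force: [7.6, 11.6, -3.2]
opening: 0.026
```

```bash
python3 st.py
```

```text
17.35 [ 0.4668 -0.0783  0.0953] yaw_y 45.85 open 0.0254
M,F [ 1.905 -1.223 -0.021  7.812 11.622 -3.818] sdMz 0.033 q6eff -0.023 tilt [0.0013 0.0018]
```

Emit:
{"method": "step_arm", "body": {
  "commands": [
    [0.0003,0.0014,0,0,0,0,0],
    [0,0,0,0,0,0,0],
    [0,0,0,0,0,0.05,0],
    [0,0,0,0,0,0.05,0]
  ]
}}

```text
time_s: 17.8
position: [0.4671, -0.078, 0.0953]
orientation: [[-0.643, 0.766, 0.0], [0.766, 0.643, 0.0], [0.0, 0.0, -1.0]]
contact_force: [2.0, 3.5, -1.2]
opening: 0.0257
```

```bash
python3 - <<'E'
from rig import r
from h import *
g=lambda im:np.clip(255*(im/255.)**.6,0,255).astype('uint8')
s=r.state();print("now",s["moment"],s["contact_force"],s["effort"][5])
T=r.camera("top");S=r.camera("side")
f=np.array([.466,-.0815,.08])
o=proj(T,f).astype(int)-50-[25,0];a=crop(T,*o,100,100,4);o=proj(S,f).astype(int)-50-[0,25];b=crop(S,*o,100,100,4)
cv2.imwrite("pics/m6.png",g(np.hstack([a,b])))
E
python3 st.py
```

```text
now [ 0.48906266 -0.3696139   0.15899277] [ 2.0387222   3.52600887 -1.21748888] -0.9387828782200813
18.15 [ 0.4671 -0.078   0.0953] yaw_y 40.17 open 0.0255
M,F [ 0.582 -0.362 -0.058  2.222  4.167 -1.205] sdMz 0.046 q6eff -0.083 tilt [0.0001 0.0002]
```

View pics/m6.png

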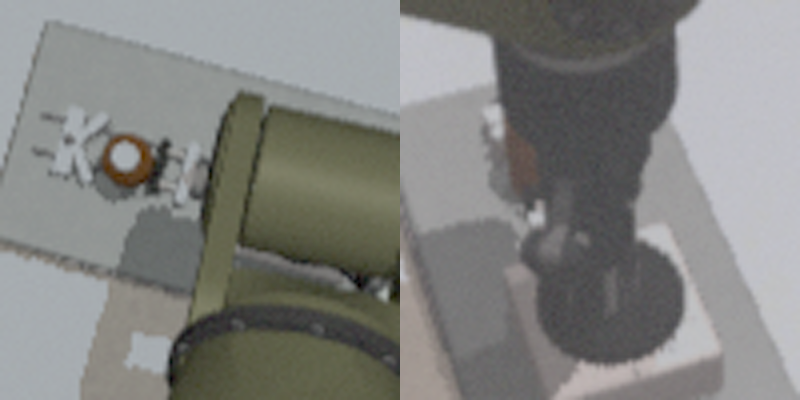

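The picture shows the jaw moved (168→158) and the bottle pushed along (130→125), so the knob turns without slip. Torque only shows in motion (0.16 N m just after moving), so I read it straight after each moving row. I also track the cap centroid, which stops when the bottle beds.

```bash
cat > tr.py <<'E'
from rig import r
from h import *
s=r.state();R=s["orientation"];y=np.degrees(np.arctan2(R[1,1],R[0,1]))
def cap(c):
    q=proj(c,[.5,.035,.13]);u0,v0=int(q[0])-14,int(q[1])-14
    im=c["color"][v0:v0+28,u0:u0+28].astype(float)
    a=im.min(2)
    # cap = bright blob enclosed by amber: amber mask hull
    am=((im[...,2]-im[...,0])>25).astype(np.uint8)
    n,l,st,_=cv2.connectedComponentsWithStats(am);k=1+np.argmax(st[1:,4])
    pts=np.argwhere(l==k)[:,::-1].astype(np.int32);M=np.zeros(am.shape,np.uint8)
    cv2.fillConvexPoly(M,cv2.convexHull(pts),1)
    hv,hu=np.nonzero(M)
    w=np.clip(a-120*0-np.percentile(a[M>0],50),0,None)*M;V,U=np.mgrid[:28,:28]
    return hu.mean()+u0,hv.mean()+v0,(w*U).sum()/w.sum()+u0,(w*V).sum()/w.sum()+v0
C=np.mean([cap(r.camera("top")) for _ in range(3)],0)
e=r.state();F=e["contact_force"]
P=onz(r.camera("top"),C[2],C[3],.13)
print("th %.3f Mz %.3f eff6 %.3f | body %.2f %.2f cap %.2f %.2f | along %.2f mm | F"%(np.radians(80.24-y),s["moment"][2],s["effort"][5],*C,1e3*(P[:2]-[.4975,.029])@[.276,.961]),F.round(1),"Mrest %.3f"%e["moment"][2],"z %.4f"%e["position"][2],"yaw",round(y,2),"t",e["time_s"])
E
python3 tr.py
```

```text
th 0.699 Mz -0.098 eff6 -0.099 | body 310.45 280.44 cap 309.80 279.57 | along 0.81 mm | F [ 2.3  3.9 -0.7] Mrest -0.041 z 0.0953 yaw 40.16 t 18.35
```

Emit:
{"method": "step_arm", "body": {
  "commands": [
    [0,0,0,0,0,0.05,0],
    [0,0,0,0,0,0.05,0]
  ]
}}

```text
time_s: 18.6
position: [0.4672, -0.0779, 0.0953]
orientation: [[-0.564, 0.826, 0.0], [0.826, 0.564, 0.0], [-0.0, 0.001, -1.0]]
contact_force: [4.7, 6.0, -2.7]
opening: 0.0257
```

```bash
python3 tr.py
```

```text
th 0.801 Mz 0.211 eff6 -0.931 | body 309.98 280.43 cap 309.38 279.55 | along 1.83 mm | F [ 4.1  5.  -3.1] Mrest -0.064 z 0.0953 yaw 34.34 t 18.75
```

Emit:
{"method": "step_arm", "body": {
  "commands": [
    [0,0,0,0,0,0.05,0],
    [0,0,0,0,0,0.05,0]
  ]
}}

```text
time_s: 19.0
position: [0.4674, -0.0778, 0.0953]
orientation: [[-0.479, 0.878, 0.001], [0.878, 0.479, 0.0], [-0.0, 0.001, -1.0]]
contact_force: [6.6, 7.5, -3.5]
opening: 0.0257
```

```bash
python3 tr.py
```

```text
th 0.901 Mz 0.171 eff6 -0.928 | body 309.44 280.39 cap 308.89 279.43 | along 3.08 mm | F [ 5.5  6.  -3.6] Mrest -0.080 z 0.0953 yaw 28.61 t 19.15
```

Emit:
{"method": "step_arm", "body": {
  "commands": [
    [0.0003,0.0007,0,0,0,0.05,0],
    [0,0,0,0,0,0.05,0]
  ]
}}

```text
time_s: 19.4
position: [0.4676, -0.0776, 0.0953]
orientation: [[-0.389, 0.921, 0.0], [0.921, 0.389, -0.0], [-0.0, 0.0, -1.0]]
contact_force: [3.1, 2.0, -2.5]
opening: 0.0255
```

```bash
python3 tr.py
```

```text
th 1.001 Mz 0.171 eff6 -0.916 | body 309.35 280.27 cap 308.57 279.38 | along 3.87 mm | F [ 3.5  2.4 -2.7] Mrest -0.046 z 0.0953 yaw 22.88 t 19.55
```

Emit:
{"method": "step_arm", "body": {
  "commands": [
    [0,0,0,0,0,0.05,0],
    [0,0,0,0,0,0.05,0]
  ]
}}

```text
time_s: 19.8
position: [0.4678, -0.0776, 0.0953]
orientation: [[-0.296, 0.955, 0.001], [0.955, 0.296, -0.0], [-0.0, 0.001, -1.0]]
contact_force: [6.0, 3.0, -3.5]
opening: 0.0254
```

```bash
python3 tr.py
```

```text
th 1.100 Mz 0.216 eff6 -0.933 | body 308.95 280.26 cap 308.21 279.35 | along 4.75 mm | F [ 5.3  2.9 -4.2] Mrest -0.073 z 0.0953 yaw 17.2 t 19.95
```

Emit:
{"method": "step_arm", "body": {
  "commands": [
    [0,0.0005,0,0,0,0.05,0],
    [0,0,0,0,0,0.05,0]
  ]
}}

```text
time_s: 20.2
position: [0.468, -0.0775, 0.0953]
orientation: [[-0.199, 0.98, 0.0], [0.98, 0.199, -0.0], [-0.0, 0.0, -1.0]]
contact_force: [4.5, 1.4, -2.0]
opening: 0.0252
```

```bash
python3 tr.py
```

```text
th 1.200 Mz 0.242 eff6 -0.930 | body 308.39 280.30 cap 307.65 279.21 | along 6.16 mm | F [ 3.1  1.5 -2.4] Mrest -0.058 z 0.0953 yaw 11.47 t 20.35
```

Emit:
{"method": "step_arm", "body": {
  "commands": [
    [0,0,0,0,0,0.05,0],
    [0,0,0,0,0,0.05,0]
  ]
}}

```text
time_s: 20.6
position: [0.4682, -0.0774, 0.0953]
orientation: [[-0.1, 0.995, 0.001], [0.995, 0.1, -0.0], [-0.0, 0.001, -1.0]]
contact_force: [5.6, 1.2, -5.6]
opening: 0.0256
```

```bash
python3 tr.py
```

```text
th 1.300 Mz 0.158 eff6 -0.935 | body 308.07 280.16 cap 307.36 279.14 | along 6.89 mm | F [ 5.4  1.4 -4.1] Mrest -0.038 z 0.0953 yaw 5.76 t 20.75
```

Emit:
{"method": "step_arm", "body": {
  "commands": [
    [0,0.0005,0,0,0,0.05,0],
    [0,0,0,0,0,0.05,0]
  ]
}}

```text
time_s: 21.0
position: [0.4685, -0.0774, 0.0953]
orientation: [[-0.001, 1.0, 0.0], [1.0, 0.001, -0.0], [-0.0, 0.0, -1.0]]
contact_force: [3.3, 0.9, -2.4]
opening: 0.0257
```

```bash
python3 tr.py
```

```text
th 1.400 Mz 0.230 eff6 -0.934 | body 307.74 279.86 cap 306.97 279.00 | along 7.90 mm | F [ 3.6  0.8 -1.9] Mrest -0.037 z 0.0953 yaw 0.04 t 21.15
```

Emit:
{"method": "step_arm", "body": {
  "commands": [
    [0,0,0,0,0,0.05,0],
    [0,0,0,0,0,0.05,0]
  ]
}}

```text
time_s: 21.4
position: [0.4687, -0.0774, 0.0953]
orientation: [[0.099, 0.995, 0.001], [0.995, -0.099, -0.0], [-0.0, 0.001, -1.0]]
contact_force: [5.8, 1.1, -5.2]
opening: 0.0257
```

```bash
python3 tr.py
```

```text
th 1.500 Mz 0.175 eff6 -0.936 | body 307.44 279.77 cap 306.62 278.97 | along 8.76 mm | F [ 4.9  0.9 -3.4] Mrest -0.020 z 0.0953 yaw -5.69 t 21.55
```

Emit:
{"method": "step_arm", "body": {
  "commands": [
    [0,0.0005,0,0,0,0.05,0],
    [0,0,0,0,0,0.05,0]
  ]
}}

```text
time_s: 21.8
position: [0.469, -0.0774, 0.0953]
orientation: [[0.198, 0.98, -0.0], [0.98, -0.198, -0.0], [-0.0, -0.0, -1.0]]
contact_force: [4.2, 1.6, -2.4]
opening: 0.0256
```

```bash
python3 tr.py
```

```text
th 1.600 Mz 0.174 eff6 -0.938 | body 306.85 279.78 cap 306.18 278.88 | along 9.87 mm | F [ 2.8  0.5 -2.3] Mrest -0.049 z 0.0953 yaw -11.42 t 21.95
```

Emit:
{"method": "step_arm", "body": {
  "commands": [
    [0,0,0,0,0,0.05,0],
    [0,0,0,0,0,0.05,0]
  ]
}}

```text
time_s: 22.2
position: [0.4691, -0.0775, 0.0953]
orientation: [[0.295, 0.956, 0.0], [0.956, -0.295, -0.0], [-0.0, 0.001, -1.0]]
contact_force: [5.0, 0.1, -3.7]
opening: 0.0251
```

```bash
python3 tr.py
```

```text
th 1.700 Mz 0.184 eff6 -0.938 | body 306.55 279.65 cap 305.79 278.87 | along 10.80 mm | F [ 5.1 -0.1 -3.5] Mrest -0.050 z 0.0953 yaw -17.14 t 22.35
```

Emit:
{"method": "step_arm", "body": {
  "commands": [
    [0,0.0006,0,0,0,0.05,0],
    [0,0,0,0,0,0.05,0]
  ]
}}

```text
time_s: 22.6
position: [0.4694, -0.0776, 0.0953]
orientation: [[0.388, 0.921, -0.001], [0.921, -0.388, -0.0], [-0.0, -0.0, -1.0]]
contact_force: [2.7, 0.2, -0.5]
opening: 0.0256
```

```bash
python3 tr.py
```

```text
th 1.799 Mz 0.238 eff6 -0.885 | body 306.55 279.65 cap 305.73 278.82 | along 10.96 mm | F [ 1.1  0.  -0.3] Mrest 0.004 z 0.0953 yaw -22.86 t 22.75
```

Emit:
{"method": "step_arm", "body": {
  "commands": [
    [0,0.0003,0,0,0,0.05,0],
    [0,0,0,0,0,0.05,0]
  ]
}}

```text
time_s: 23.0
position: [0.4696, -0.0776, 0.0953]
orientation: [[0.479, 0.878, -0.001], [0.878, -0.479, 0.0], [-0.0, -0.0, -1.0]]
contact_force: [1.5, -0.3, -0.8]
opening: 0.0256
```

```bash
python3 tr.py
```

```text
th 1.900 Mz 0.197 eff6 -0.882 | body 306.55 279.62 cap 305.74 278.82 | along 10.96 mm | F [ 0.7 -0.6  0.3] Mrest 0.023 z 0.0953 yaw -28.6 t 23.15
```

The cap stopped after th ≈ 1.71 rad (10.80 → 10.96 → 10.96 mm), and the resting torque rose too. Target is 1.71 + 0.26 ≈ 1.97 rad.

Emit:
{"method": "step_arm", "body": {
  "commands": [
    [0,0,0,0,0,0.04,0],
    [0,0,0,0,0,0.033,0],
    [0,0,0,0,0,0,0]
  ]
}}

```text
time_s: 23.5
position: [0.4698, -0.0777, 0.0953]
orientation: [[0.541, 0.841, -0.0], [0.841, -0.541, -0.0], [-0.0, -0.0, -1.0]]
contact_force: [-0.2, -1.1, -0.6]
opening: 0.0257
```

```bash
python3 tr.py
```

```text
th 1.972 Mz 0.141 eff6 0.751 | body 306.48 279.63 cap 305.73 278.82 | along 10.96 mm | F [ 0.3 -0.3  0.1] Mrest 0.123 z 0.0953 yaw -32.73 t 23.65
```

Emit:
{"method": "step_arm", "body": {
  "commands": [
    [0,0,0,0,0,0,1],
    [0,0,0,0,0,0,1],
    [0,0,0,0,0,0,1],
    [0,0,0,0,0,0,1],
    [0,0,0,0,0,0,1],
    [0,0,0,0,0,0,1]
  ]
}}

```text
time_s: 24.3
position: [0.4698, -0.0776, 0.0953]
orientation: [[0.542, 0.841, 0.0], [0.841, -0.542, 0.0], [0.0, 0.0, -1.0]]
contact_force: [-1.1, 0.6, 0.0]
opening: 0.0855
```

Emit:
{"method": "step_arm", "body": {
  "commands": [
    [0,0,-0.005,0,0,0,1],
    [0,0,-0.02,0,0,0,1],
    [0,0,-0.04,0,0,0,1],
    [0,0,-0.04,0,0,0,1],
    [0,0,-0.04,0,0,0,1],
    [0,0,0,0,0,0,1]
  ]
}}

```text
time_s: 24.9
position: [0.4714, -0.078, 0.2458]
orientation: [[0.542, 0.84, 0.009], [0.841, -0.542, -0.002], [0.003, 0.008, -1.0]]
contact_force: [0.1, -0.1, -0.0]
opening: 0.0853
```

Emit:
{"method": "step_arm", "body": {
  "commands": [
    [-0.03,0,0,0,0,0,1],
    [-0.04,0,0,0,0,0,1],
    [-0.04,0,0,0,0,0,1],
    [-0.04,0,0,0,0,0,1],
    [-0.04,0,0,0,0,0,1],
    [-0.04,0,0,0,0,0,1],
    [-0.03,0,0,0,0,0,1],
    [-0.02,0,0,0,0,0,1],
    [0,0,0,0,0,0,1],
    [0,0,0,0,0,0,1]
  ]
}}

```text
time_s: 25.9
position: [0.3181, -0.3128, 0.2401]
orientation: [[0.543, 0.84, -0.0], [0.84, -0.543, 0.0], [0.0, -0.0, -1.0]]
contact_force: [-0.1, -0.2, -0.2]
opening: 0.0855
```

```bash
python3 - <<'E'
from rig import r
from h import *
g=lambda im:np.clip(255*(im/255.)**.6,0,255).astype('uint8')
s=r.state();print(s["position"],s["contact_force"],s["time_s"])
T=r.camera("top");S=r.camera("side")
T0=dict(np.load("top0.npz"))
a=np.hstack([crop(T0,270,240,120,90,3.3333),crop(T,270,240,120,90,3.3333)])
b=np.hstack([cv2.resize(T["color"],(400,300)),crop(S,220,222,120,90,3.3333)])
cv2.imwrite("pics/m7.png",g(np.vstack([a,b])))
E
python3 tr.py
```

```text
[ 0.31806978 -0.31278949  0.24005614] [-0.11377407 -0.17461978 -0.18876735] 25.9
th 1.972 Mz 0.034 eff6 0.002 | body 306.52 279.64 cap 305.73 278.82 | along 10.97 mm | F [-0.6 -0.2  0. ] Mrest 0.018 z 0.2403 yaw -32.76 t 26.15
```

View pics/m7.png

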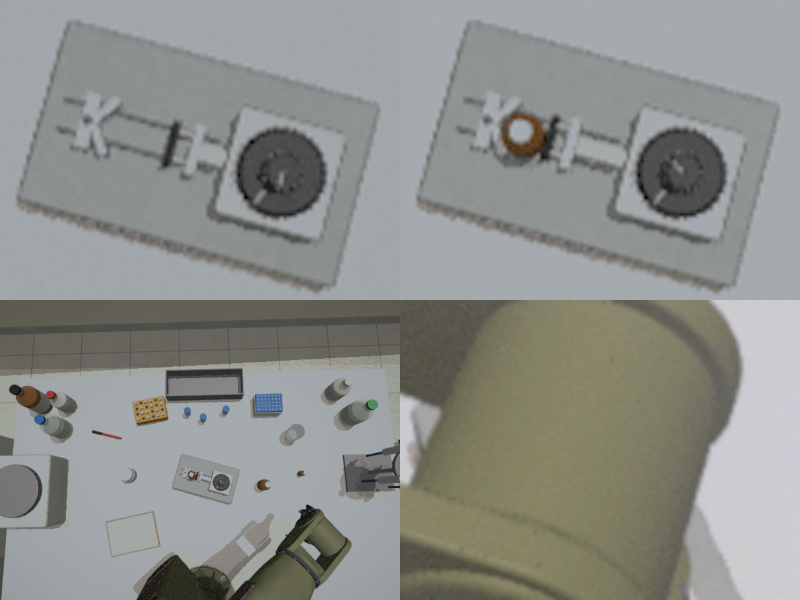

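The final picture shows the bottle upright against the V (520,130) with the jaw on it. The ring mark has not moved (262,197 → 662,197 in the offset crop). The knob pointer has turned about 113°, and everything else on the bench is in place. I hand in.

```bash
python3 -c "
from rig import r
print(r.sign_off(), r.state()['time_s'])"
```

```text
the job is handed in; nothing more can be done
the job is handed in; nothing more can be done
```

I stood the middle-sized amber bottle on the mixer deck between the jaws, let go, and clamped it with the inner knob. I handed the job in at about 26 s of the 72 s allowed.

- **Placing:** The foot touched the deck with about 10 N while still held, and then I opened the fingers. The bottle went in about 4 mm to the jaw side of the seat point, and the jaw slid it along as it closed.
- **Clamping:** The bottle beds at about 1.71 rad of the knob, where the cap stopped moving in the top camera. I stopped at 1.972 rad, about 15° farther, and let go.
- **Last checks:** After release the cap had not moved, staying at 10.97 mm along the clamp's travel in my tracking. The ring's white mark was where it started, and the knob pointer had turned about 113°, which matches the angle. The top picture shows the other things on the bench where they stood, and the robot was touching nothing.

**What disagreed:**
- The camera's knob position was about 2 to 3 mm off, so the first grip pushed sideways with 22 N and up with 12 N. I recentred before turning.
- The torque readings were too noisy to show the stiffening clearly by themselves, so the bedding angle comes mainly from the cap.
- The arm hid the mixer in the last side picture, so only the top view confirmed the end state.

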